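# Slide the butter-dish lid home on the draining stand

### The arm

A 6-joint arm with a two-finger parallel gripper is mounted at the origin on the work surface. World frame = base frame: x ahead of the robot, y to its left, z up, the work surface at z = 0. Lengths are in m, angles in rad, forces in N, time in s.
With the tool pointing down it reaches from about 0.3 to 0.95 m from the base axis. Payload 3.1 kg.
Tool frame: the origin (TCP) lies between the finger pads; the fingertips stand 25 mm ahead of it and the grasp point (between the pads) lies 6 mm ahead of it; z points along the fingers, y is the direction in which the jaws open and shut (so a half turn about z gives the same grasp; the last joint's range is limited). The gripper opens to 85 mm and grips with 20 to 120 N. Pads are 22 mm wide; open, the fingers measure 114 mm over their backs; the gripper's body (76 mm by 85 mm) begins 54 mm behind the grasp point. The pads swing forward as they close: fully open they stand 13 mm farther back than shut.
Start: joints at [-1.222, 0.308, 1.634, -0, 1.2, -0.07], TCP at [0.254, -0.571, 0.256] pointing down, gripper open.
Joint ranges: [-3.06, 3.06], [-0.79, 1.96], [0.05, 2.63], [-1.19, 4.34], [0.05, 2.64], [-2.94, 2.94]. Speed limits (rad/s): [2.79, 2.79, 3.14, 3.14, 3.14, 3.14].

### API

Orientations are given as a unit quaternion [w, x, y, z].
In Python, from station import ctrl gives the robot as it stands.
- The arm moves only by the tool send_rows, never from a script. Its argument "motion" is a list of rows, each a list of 5 numbers: the closure, from -1 (fully open) to 1 (shut), then the shift along the tool's x, y, z in units of 60 mm (1.0 is 60 mm), then the turn about the tool's z in units of 6 degrees (1.0 is 6 degrees). A call has 1 to 5 rows; each row is the pose to reach, as a shift and turn from the pose commanded when the call began, along the tool's axes at that moment; what a row does not reach only later rows make up. A row lasts 1/8 s, in which the tool goes at most 62.5 mm and 10.7 degrees, less where a joint would pass 70% of its speed; a pose out of reach is approached as far as the arm can. A call with a gripper value outside its range is refused whole. The fingers move at their own pace and stop on an object; "squeeze" is the grip in N (left out, the last holds). Time passes only in rows, so rows that repeat a pose let the fingers close. It gives the time, the measured TCP pose, the force and the opening at its end, in the units of the state.
- ctrl.sense(): the state, without advancing time (a new reading comes with each control period).
- ctrl.snapshot(name): name is "side" or "top" or "wrist"; returns (picture, depth): 420x560x3 uint8, red, green, blue; 420x560 float32, m along the optical axis (not along the pixel's ray), 0 where there is no reading.
- ctrl.camera_params(name): a dict with "fx", "fy", "cx", "cy" (pixels), "R" (3x3) and "t" (3): a world point X has camera coordinates R X + t; the wrist camera has in their place "mount" (4x4, takes a point from camera to tool coordinates, whose origin is the TCP and whose axes are the flange's). Camera axes: x right, y down, z forward; pixel columns grow to the right and rows downward; lengths in m; the calibration is good to about 2 mm. A picture is of the moment at which its call begins: read the wrist's pose just before it. camera_params takes no time and is no camera call.
- ctrl.hand_in(): hands the job in, once; it reports no verdict.
The state is a dict: "time": time; "q": joint angles; "joint_vel": joint speeds; "effort": joint torques, N m; "ee_pos": TCP position; "ee_rot": TCP orientation; "force": force on the tool from outside, world axes, zero at the start; "ft_torque": the same for the moment, N m; "width": finger opening in m.
Only numpy, scipy, OpenCV 4.12 (cv2) and the standard library are available. Lean on these libraries where they do the work, as an engineer would, in place of code of your own. Each camera call takes 0.05 s, during which the arm holds its last target.

### The job

Take the rectangular stoneware butter-dish lid from the breakfast tray, lay it flat on the upper part of the sloping steel draining plate with its long side along the side fence, and let go so that it slides down by itself into the corner, as far as the spring clip. Then push it on down the slope, under the clip, feeling for the end stop, until it is fully home, pressed firmly but not hard against the stop and lying along the side fence, and leave it there. The stoneware chips easily, so do not drop it, knock it or press it hard onto the stand, and do not disturb the mug, the jug, the canister or the dripper.

Things in the scene. Friction and masses are not known exactly. Their poses are not given: they have to be found in the camera images.
- lid: loose white stoneware butter-dish lid, about 0.38 kg, a slab 130 (x) by 80 mm (y), flat top 13 mm up, same when turned half round; origin at the centre of its underside, z up. Rim upright to 7 mm; both short ends are bevelled above it, rising from 7 mm at the very end to 13 mm at 10 mm inwards. Starts flat on the tray, handle up
- handle (a point): middle of the lid's handle, 21 mm above the centre of the lid's underside, axes as the lid's: a ridge 40 mm long (x), 16 mm wide (y), from 13 to 29 mm above the lid's underside; grasp it across its 16 mm
- plate: inclined plate of the fixed steel draining stand. Origin: on its surface at the fence's inner face, at the highest setting of the end stop. x points down the slope (22 deg), y away from the side fence and upward (13 deg), z is the surface normal. Surface x -240 to 60, y 0 to 115 mm; fence at y -5 to 0, 14 mm high. The lid slides on it by itself (friction about 0.25)
- stop_rail: side rail of the plate carrying the end stop; origin and axes as the plate's. The stop is a steel cross bar, 6 mm thick, 8 mm high, y 1 to 114 mm, clamped firmly with its upper face anywhere from x 0 to 22 mm: where is not measured and must be felt. Home: lid end on it, lid origin x -65 to -43, y 40 mm. Over 25 N on it, or 50 N on the whole stand, chips the lid
- clip_bar (a point): middle of the spring clip's bar (radius 4 mm, 70 mm along y), over the plate at x -14, y 50, underside 9 mm up when down; hinged at plate x 55, z 18 mm. A lid let go up the slope within 20 mm of the fence stops against it, origin near x -76, y 40. It only lifts, pressing 6 to 8 N; driving the lid on under it takes 5 to 13 N down the slope; at the stop the resistance rises sharply
- tray: fixed teak tray, 300 (x) by 460 (y) mm, walls 9 mm thick and 28 mm high; origin at the centre of its underside
- mug: double-walled glass mug without handle, 76 mm across, 90 mm tall, standing on the tray; origin under its centre. Leave it alone
- jug: stainless milk jug, 76 mm across, 90 mm tall, handle at its +y reaching 56 mm out, standing on the tray; origin under its centre. Leave it alone
- canister: squat ceramic canister with glass cover and bail latch, 88 mm across, 84 mm tall, standing on the tray; origin under its centre. Leave it alone
- dripper: white plastic coffee dripper, 100 mm across the rim, 70 mm tall, standing on the worktop beyond; origin under its centre. Leave it alone
Things that resemble listed ones, but are neither listed nor needed, are in the scene too. Of the things like the lid, leave any that is brown, green or red; of the rest the larger one is meant.

How it is judged:
By the outcome, as a careful person would: the job done as asked, in the order asked, and still so for the second after the job is handed in, with the robot touching nothing.
It also fails if it takes over 54 s, if anything falls off the work surface, if the arm or the gripper's body presses on something with over 40 N, if the wrist force passes 120 N, or if a joint passes its speed limit or range.

## Working session

There is one attempt and no reset: what is moved stays moved. The work goes in short steps, Python scripts to look and compute and a tool call to move; the robot and the scene stay as the last step left them, time stands still between calls to the robot, and variables do not carry over. Pictures are saved under pics/ and viewed, and the job is handed in when it is done.

Besides the shell and the picture viewer there is one more tool, called as a command line: name --pt "numbers of a row" for each row, then --argument value for the rest. send_rows: Moves the arm, as the interface text tells. Its arguments: {"type":"object","properties":{"motion":{"type":"array"},"squeeze":{"type":"number"}},"required":["motion"]}

```bash
ls; mkdir -p pics
cat > h.py <<'E'
import numpy as np, cv2, json
from station import ctrl
from scipy.spatial.transform import Rotation as Ro
def Rq(q): return Ro.from_quat([q[1],q[2],q[3],q[0]]).as_matrix()
def cam(n, s=None):
    p=ctrl.camera_params(n)
    if n!='wrist': return p,np.array(p['R']),np.array(p['t'])
    s=s or ctrl.sense()
    T=np.eye(4);T[:3,:3]=Rq(s['ee_rot']);T[:3,3]=s['ee_pos']
    C=T@np.array(p['mount']); R=C[:3,:3].T
    return p,R,-R@C[:3,3]
def pts(depth,p,R,t):
    v,u=np.mgrid[:depth.shape[0],:depth.shape[1]]
    c=np.stack([(u-p['cx'])/p['fx']*depth,(v-p['cy'])/p['fy']*depth,depth],-1)
    return (c-t)@R
def ray(u,v,p,R,t,n,d):
    c=np.array([(u-p['cx'])/p['fx'],(v-p['cy'])/p['fy'],1.])
    o=-R.T@t; r=R.T@c
    return o+r*(d-n@o)/(n@r)
E
python3 - <<'E'
from h import *
s=ctrl.sense(); print(s)
for n in ['side','top','wrist']:
    im,d=ctrl.snapshot(n); cv2.imwrite(f'pics/{n}0.png',im[...,::-1]); p,R,t=cam(n,s)
    np.savez(f'{n}0.npz',im=im,d=d,R=R,t=t); print(n,-R.T@t,R[2],p['fx'])
E
```

```text
pics
{'time': 0.0, 'q': array([-1.22168427e+00,  3.09027548e-01,  1.63519932e+00,  6.30602756e-06,
        1.19969223e+00, -6.97105828e-02]), 'joint_vel': array([-0.00041283,  0.00018208, -0.00069158,  0.00083605,  0.00182225,
        0.00112891]), 'effort': array([ 1.40747707e-04, -4.15253556e+01, -2.76665461e+01, -9.21076207e-05,
        1.01770266e-02,  1.36881440e-05]), 'ee_pos': array([ 0.25388504, -0.57026878,  0.25502689]), 'ee_rot': array([-1.15229948e-03,  9.78153038e-01,  2.07882855e-01, -1.59066610e-04]), 'force': array([-0.54467775,  0.08438287,  0.10829223]), 'ft_torque': array([0.01573138, 0.02638721, 0.01721691]), 'width': 0.08507492018766757}
side [-0.04120052  1.19422148  1.25662065] [ 0.34835551 -0.61453284 -0.707812  ] 498.8491555676023
top [0.35736116 0.1987003  1.1623791 ] [ 0.1779053  -0.0242517  -0.98374873] 402.35036707593804
wrist [ 0.32563178 -0.53827046  0.37302166] [-0.2813728  -0.12368305 -0.95159437] 323.6250741043453
```

View pics/side0.png

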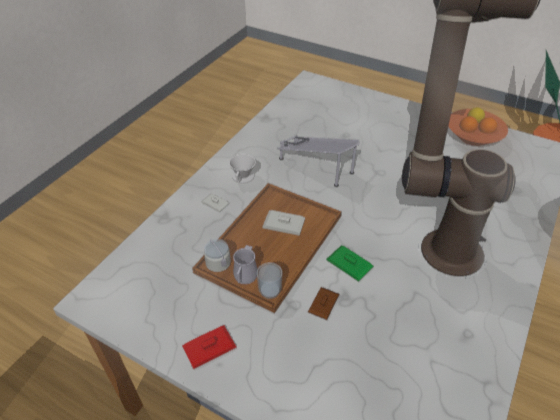

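View pics/top0.png

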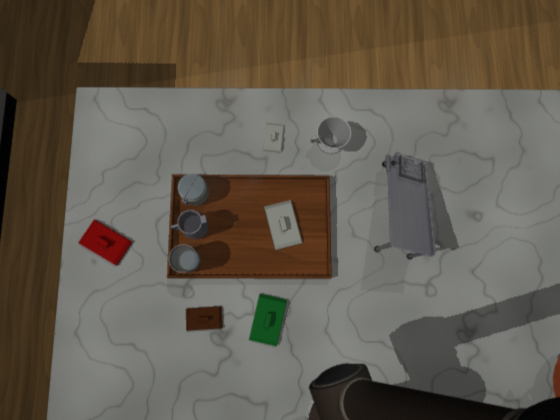

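View pics/wrist0.png

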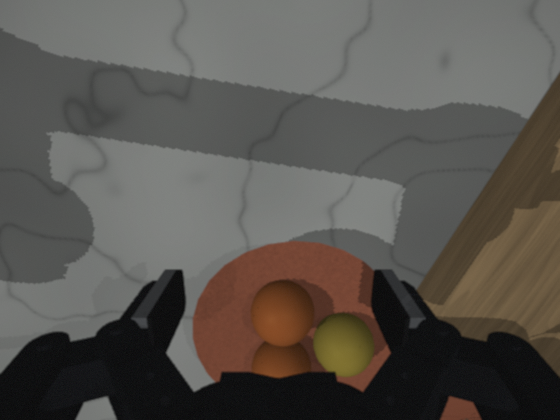

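The side view shows the white lid on the tray at (284,222) and the stand at (320,150). In the top view the lid is at (284,225), and the plate spans (388..435, 155..255) with the clip at the top end, near (408,165).

Run:
```python
from h import *
for n in ['top','side']:
    z=np.load(f'{n}0.npz'); im=z['im']; P=pts(z['d'],*cam(n)); 
    pr=lambda u,v:print(n,u,v,P[v,u].round(4))
    L=[(284,225),(300,220),(410,200),(410,240),(390,250),(430,250),(400,185),(425,185),(435,160),(408,165),(250,250),(250,350)] if n=='top' else [(284,222),(320,145),(300,140),(345,145),(320,155)]
    for a in L: pr(*a)
    cv2.imwrite(f'pics/{n}_crop.png',cv2.resize(im[130:280,360:470] if n=='top' else im[120:195,265:375],None,fx=4 if n=='top' else 7,fy=4 if n=='top' else 7,interpolation=cv2.INTER_CUBIC)[...,::-1])
z=np.load('top0.npz');im=z['im'];d=z['d'];p,R,t=cam('top');P=pts(d,p,R,t)
# lid mask
m=((im.min(2)>130)&(np.ptp(im.astype(int),axis=2)<25)).astype(np.uint8)
m2=np.zeros_like(m);m2[185:268,220:322]=m[185:268,220:322]
cs,_=cv2.findContours(m2,cv2.RETR_EXTERNAL,cv2.CHAIN_APPROX_NONE)
c=max(cs,key=cv2.contourArea);r=cv2.minAreaRect(c);print(r)
b=cv2.boxPoints(r)
mm=np.zeros_like(m);cv2.drawContours(mm,[c],-1,1,-1)
zz=P[...,2][mm>0];print('lid z',np.percentile(zz,[2,10,50,90,98]))
W=np.array([ray(u,v,p,R,t,np.array([0,0,1.]),np.median(zz)) for u,v in b]);print(W.round(4));print(W.mean(0),np.linalg.norm(np.diff(W,axis=0),axis=1))
# handle: high pts
hm=(mm>0)&(P[...,2]>np.median(zz)+.008);Q=P[hm];print(hm.sum(),Q.mean(0), np.percentile(Q[:,2],[5,50,95]))
u_,s_,v_=np.linalg.svd(Q[:,:2]-Q[:,:2].mean(0));print(v_[0],np.degrees(np.arctan2(v_[0][1],v_[0][0])))
```

```text
top 284 225 [0.5351 0.1615 0.0367]
top 300 220 [0.5544 0.1137 0.0069]
top 410 200 [ 0.5962 -0.1852  0.0865]
top 410 240 [ 0.4794 -0.1609  0.1357]
top 390 250 [ 0.4666 -0.1482 -0.0013]
top 430 250 [ 0.4536 -0.2125  0.1325]
top 400 185 [ 0.6402 -0.1618  0.0811]
top 425 185 [ 0.6455 -0.2402  0.061 ]
top 435 160 [ 7.398e-01 -3.006e-01  1.000e-04]
top 408 165 [ 0.7112 -0.2026  0.0402]
top 250 250 [0.4674 0.2587 0.0076]
top 250 350 [ 0.1911  0.2572 -0.0014]
side 284 222 [0.5319 0.1727 0.0255]
side 320 145 [ 0.5812 -0.1943  0.0887]
side 300 140 [ 0.6819 -0.2233  0.0559]
side 345 145 [ 0.4785 -0.1882  0.1316]
side 320 155 [ 0.5985 -0.2392  0.002 ]Traceback (most recent call last):
  File "<stdin>", line 13, in <module>
ValueError: max() iterable argument is empty
```

View pics/top_crop.png

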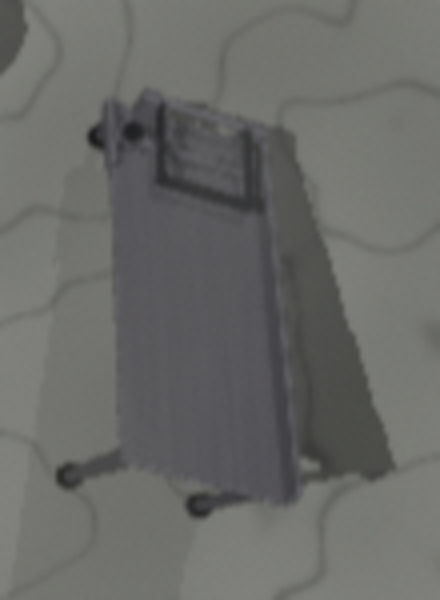

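View pics/side_crop.png

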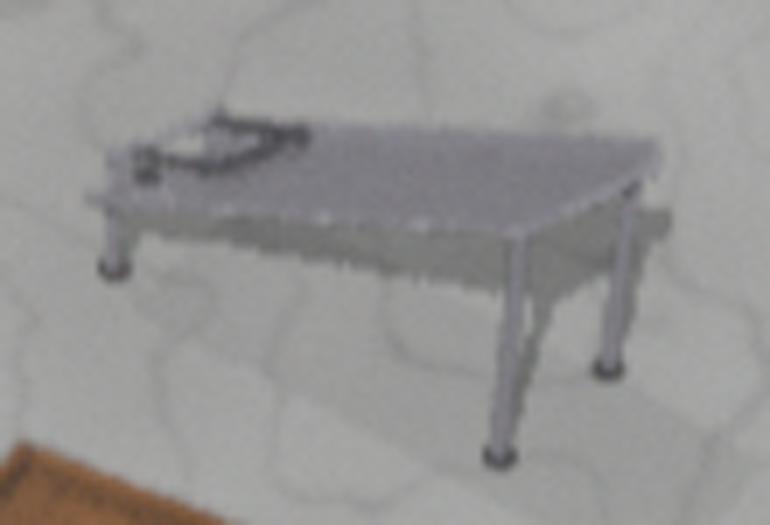

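The crops show the plate sloping down toward world +x. The fence is on the right side in the top view (world -y), and the clip is at the low end. Next I measure the lid and the plate.

Run:
```python
from h import *
z=np.load('top0.npz');im=z['im'];d=z['d'];p,R,t=cam('top');P=pts(d,p,R,t)
print(im[225,284],im[210,275],im[215,292],im[230,255])
hs=cv2.cvtColor(im,cv2.COLOR_RGB2HSV)
m2=np.zeros(d.shape,np.uint8);m2[185:268,230:322]=(hs[185:268,230:322,1]<70)
cs,_=cv2.findContours(m2,cv2.RETR_EXTERNAL,cv2.CHAIN_APPROX_NONE)
c=max(cs,key=cv2.contourArea);r=cv2.minAreaRect(c);print(r)
b=cv2.boxPoints(r)
mm=np.zeros_like(m2);cv2.drawContours(mm,[c],-1,1,-1)
zz=P[...,2][mm>0];print('lid z',np.percentile(zz,[2,10,50,90,98]))
W=np.array([ray(u,v,p,R,t,np.array([0,0,1.]),np.median(zz)) for u,v in b]);print(W.round(4));print(W.mean(0),np.linalg.norm(np.diff(W,axis=0),axis=1))
e=W[1]-W[0];f=W[2]-W[1];l=e if np.linalg.norm(e)>np.linalg.norm(f) else f;print('ang',np.degrees(np.arctan2(l[1],l[0])))
hm=(mm>0)&(P[...,2]>np.median(zz)+.009);Q=P[hm];print(hm.sum(),Q.mean(0), np.percentile(Q[:,2],[5,50,95]))
# plate
for n in ['top','side']:
    z=np.load(f'{n}0.npz');p,R,t=cam(n);P=pts(z['d'],p,R,t)
    poly=np.array([[394,190],[420,190],[428,245],[396,240]] if n=='top' else [[312,140],[350,142],[340,150],[305,147]])
    k=np.zeros(d.shape,np.uint8);cv2.fillPoly(k,[poly],1)
    Q=P[k>0]; A=np.c_[Q[:,:2],np.ones(len(Q))]
    w=np.ones(len(Q),bool)
    for _ in range(5):
        co=np.linalg.lstsq(A[w],Q[w,2],rcond=None)[0]; e=Q[:,2]-A@co; w=abs(e)<.006
    nn=np.array([-co[0],-co[1],1]);nn/=np.linalg.norm(nn)
    print(n,len(Q),w.sum(),e[w].std(),'n',nn,'d',nn@Q[w].mean(0),'slope',np.degrees(np.arccos(nn[2])),np.degrees(np.arctan2(nn[1],nn[0])))
```

```text
[130 132 123] [131 133 124] [131 131 122] [88 51 26]
((282.70208740234375, 224.36790466308594), (44.94351577758789, 27.84156608581543), 75.25643920898438)
lid z [0.00918144 0.01631134 0.02057955 0.02430741 0.03786299]
[[0.5929 0.2199 0.0206]
 [0.6139 0.1416 0.0206]
 [0.4868 0.1103 0.0206]
 [0.4668 0.1872 0.0206]]
[0.54010512 0.16476519 0.02057955] [0.08097836 0.13087256 0.07946405]
ang -166.1509610763475
82 [0.52811799 0.16749062 0.10498559] [0.03265451 0.03651848 1.10633323]
top 1592 1586 0.0015965934195373043 n [ 0.33053691 -0.27366223  0.90324655] d 0.3276892370006146 slope 25.411851115450695 -39.622459993842064
side 341 336 0.0018305187660520397 n [ 0.33558592 -0.25506952  0.90681952] d 0.3277648535956984 slope 24.930532988729823 -37.23745566521508
```

Run:
```python
from h import *
z=np.load('top0.npz');im=z['im'];d=z['d'];p,R,t=cam('top');P=pts(d,p,R,t)
n=np.array([.333,-.265,.905]);n/=np.linalg.norm(n);D=.3277
h=P@n-D
k=((abs(h)<.007)&(d>0)).astype(np.uint8);k[:, :370]=0;k[:,460:]=0;k[:140]=0;k[275:]=0
k=cv2.morphologyEx(k,cv2.MORPH_OPEN,np.ones((3,3)))
cs,_=cv2.findContours(k,cv2.RETR_EXTERNAL,cv2.CHAIN_APPROX_NONE);c=max(cs,key=cv2.contourArea)
r=cv2.minAreaRect(c);print(r,cv2.contourArea(c))
o=np.zeros((420,560,3),np.uint8)
hh=np.clip((h+.03)/.06,0,1);o=cv2.applyColorMap((hh*255).astype(np.uint8),cv2.COLORMAP_JET);o[abs(h)>.05]=0
cr=np.hstack([o[135:285,360:470],im[135:285,360:470,::-1]])
cv2.imwrite('pics/h.png',cv2.resize(cr,None,fx=3.6,fy=3.6,interpolation=cv2.INTER_NEAREST))
# in plane coords with heading phi
for phi in (-9,-7,-5):
    ph=np.radians(phi);hx=np.array([np.cos(ph),np.sin(ph),0]);x=hx-n*(n@hx)/1
    # x must have horizontal heading phi
    x=np.array([np.cos(ph),np.sin(ph),-(n[0]*np.cos(ph)+n[1]*np.sin(ph))/n[2]]);x/=np.linalg.norm(x);y=np.cross(n,x)
    Q=np.array([ray(q[0][0],q[0][1],p,R,t,n,D) for q in c]);print(phi,'xz',np.degrees(np.arcsin(-x[2])),'yz',np.degrees(np.arcsin(y[2])), (Q@x).min(),(Q@x).max(),(Q@y).min(),(Q@y).max())
    # edges per x-bin
    for a in np.arange(.38,.64,.03):
        s=Q[abs(Q@x-a)<.006]@y
        if len(s): print(round(a,3),s.min().round(4),s.max().round(4),end=' | ')
    print()
```

```text
((408.6595458984375, 211.0525360107422), (92.50701141357422, 41.481563568115234), 86.42366790771484) 2878.5
-9 xz 22.25596948025414 yz 11.187067903851018 0.37471708941797893 0.6436055215059437 -0.07702964902468482 0.051497712567412625
0.38 -0.0765 0.0432 | 0.41 -0.076 0.0427 | 0.44 -0.0754 0.045 | 0.47 -0.0749 0.0446 | 0.5 -0.074 0.044 | 0.53 -0.0732 0.0466 | 0.56 -0.0723 0.0461 | 0.59 -0.0711 0.0457 | 0.62 0.0135 0.0515 | 
-7 xz 21.84578082783196 yz 11.914630785533896 0.37375414979736415 0.6436793184407479 -0.09269453521204735 0.031225899365707504
0.38 -0.0896 0.0307 | 0.41 -0.09 0.0294 | 0.44 -0.0905 0.0307 | 0.47 -0.0906 0.0292 | 0.5 -0.0911 0.0277 | 0.53 -0.0912 0.0291 | 0.56 -0.0913 0.0276 | 0.59 -0.0911 0.0263 | 0.62 -0.0072 0.0311 | 
-5 xz 21.408971715734808 yz 12.635059971517068 0.3708934511907191 0.6430405733047133 -0.11231791439162032 0.018101911681856212
0.38 -0.1028 0.0181 | 0.41 -0.1038 0.0159 | 0.44 -0.1057 0.0162 | 0.47 -0.1068 0.0136 | 0.5 -0.1083 0.0112 | 0.53 -0.1095 0.0116 | 0.56 -0.1106 0.0093 | 0.59 -0.1113 0.0067 | 0.62 -0.0281 0.0105 |
```

View pics/h.png

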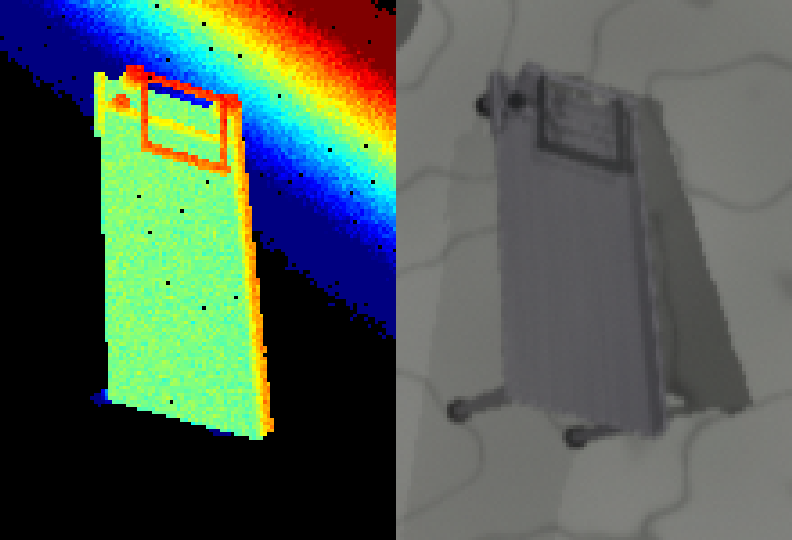

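```bash
cat >> h.py <<'E'
phi=-7.8
PR=Ro.from_euler('ZYX',[phi,22,13],degrees=True).as_matrix()  # cols plate x,y,z
E
python3 - <<'E'
from h import *
n=PR[:,2];print(n, PR.T[0],PR.T[1])
z=np.load('top0.npz');d=z['d'];p,R,t=cam('top');P=pts(d,p,R,t)
k=np.zeros(d.shape,np.uint8);cv2.fillPoly(k,[np.array([[394,190],[420,190],[428,245],[396,240]])],1)
D=np.median(P[k>0]@n);print('D',D,(P[k>0]@n-D).std())
h=P@n-D
k=((abs(h)<.005)&(d>0)).astype(np.uint8);k[:, :370]=0;k[:,460:]=0;k[:140]=0;k[275:]=0
k=cv2.morphologyEx(k,cv2.MORPH_OPEN,np.ones((3,3)))
cs,_=cv2.findContours(k,cv2.RETR_EXTERNAL,cv2.CHAIN_APPROX_NONE);c=max(cs,key=cv2.contourArea)
Q=np.array([ray(q[0][0],q[0][1],p,R,t,n,D) for q in c])@PR
for a in np.arange(.39,.6,.03):
    s=Q[abs(Q[:,0]-a)<.006,1]; print(round(a,2),s.min().round(4),s.max().round(4))
print('xmin per y')
for a in np.arange(-.07,.03,.02):
    s=Q[abs(Q[:,1]-a)<.005,0];print(round(a,2),s.min().round(4),s.max().round(4))
# clip bar & stop along plate: hgt profile
L=(P@PR); 
sel=(d>0)&(L[...,0]>.58)&(L[...,0]<.70)&(L[...,1]>-.065)&(L[...,1]<0)&(abs(h)<.04)
for a in np.arange(.58,.69,.004):
    s=sel&(abs(L[...,0]-a)<.002); 
    if s.sum():print(round(a,3),s.sum(),np.percentile(h[s],[10,50,90]).round(4))
E
```

```text
[ 0.331099   -0.27240669  0.90342019] [ 0.9186054  -0.12583329 -0.37460659] [0.21572568 0.95391854 0.20857099]
D 0.3277888428750275 0.03940170092682165
0.39 -0.0802 0.0382
0.42 -0.0802 0.0396
0.45 -0.0802 0.0389
0.48 -0.0799 0.0378
0.51 -0.0799 0.0366
0.54 -0.0822 0.0386
0.57 -0.0816 0.0375
xmin per y
-0.07 0.3751 0.6083
-0.05 0.3749 0.6091
-0.03 0.3754 0.6084
-0.01 0.3752 0.6096
0.01 0.3757 0.6413
0.58 16 [-0.0019  0.0003  0.002 ]
0.584 22 [-0.0019  0.0002  0.0011]
0.588 24 [-0.0011  0.0001  0.0013]
0.592 21 [-0.0013  0.0007  0.0027]
0.596 24 [-0.0008  0.0008  0.0164]
0.6 71 [-0.0007  0.0123  0.0175]
0.604 33 [-0.0003  0.0018  0.017 ]
0.608 18 [-0.0016 -0.0002  0.0017]
0.612 5 [-0.0017  0.0129  0.0176]
0.616 2 [0.0173 0.0176 0.0178]
0.62 12 [0.0002 0.0017 0.0146]
0.624 19 [-0.0026  0.0004  0.0024]
0.628 21 [-0.0012 -0.0003  0.0154]
0.632 24 [-0.0018  0.0004  0.002 ]
0.636 61 [-0.0003  0.004   0.0097]
0.64 24 [0.0013 0.008  0.0104]
0.644 4 [0.0101 0.0169 0.0215]
0.648 5 [0.0024 0.0032 0.0127]
0.652 19 [-0.0006  0.001   0.006 ]
0.656 18 [-0.0022  0.0004  0.0079]
0.66 25 [-0.0012  0.001   0.0194]
0.664 23 [-0.0015  0.0006  0.0105]
0.668 42 [-0.0004  0.0173  0.0207]
0.672 47 [-0.0006  0.0152  0.0219]
0.676 10 [-0.0017  0.      0.0195]
0.68 1 [-0.0025 -0.0025 -0.0025]
```

```bash
cat >> h.py <<'E'
PO=PR@np.array([.6142,-.0765,.3278])
def w2p(x): return PR.T@(np.array(x)-PO)
def p2w(x): return PO+PR@np.array(x)
def state():
    s=ctrl.sense(); T=Rq(s['ee_rot']); hd=np.degrees(np.arctan2(T[1,0],T[0,0]))
    F=np.array(s['force'])
    print('t',round(s['time'],2),'tcp',np.round(s['ee_pos'],4),'hd',round(hd,2),'w',round(s['width'],4),'F',F.round(2),'Fplate',(PR.T@F).round(2),'tip_plate',(w2p(np.array(s['ee_pos'])+T[:,2]*.025)*1000).round(1),'q',np.round(s['q'],2))
    return s,T,hd
def go(x,hd=None):
    s,T,h=state(); d=T.T@(np.array(x)-s['ee_pos'])/.06
    print('units',d.round(3),'turn',None if hd is None else round((h-hd)/6,3))
E
python3 - <<'E'
from h import *
print(PO); go([.54,.165,.2],13.8)
for c in [(-240,115,0),(-150,48,0),(-76,40,0),(0,0,0)]: print(c,p2w(np.array(c)/1e3).round(4))
E
```

```text
[ 0.65623868 -0.23955649  0.05010209]
t 0.15 tcp [ 0.2539 -0.5704  0.2553] hd 24.0 w 0.0857 F [0.04 0.35 0.52] Fplate [-0.21  0.46  0.39] tip_plate [-395.4 -364.8  119.7] q [-1.22  0.31  1.63 -0.    1.2  -0.07]
units [ 9.34  -9.257  0.939] turn 1.699
(-240, 115, 0) [ 0.4606 -0.0997  0.164 ]
(-150, 48, 0) [ 0.5288 -0.1749  0.1163]
(-76, 40, 0) [ 0.5951 -0.1918  0.0869]
(0, 0, 0) [ 0.6562 -0.2396  0.0501]
```

send_rows --pt "0.25 9.3 -9.3 0 1.7" --pt "0.25 9.3 -9.3 0 1.7" --pt "0.25 9.3 -9.3 0 1.7" --pt "0.25 9.3 -9.3 0 1.7" --pt "0.25 9.3 -9.3 0 1.7" --squeeze 20

```text
time: 0.78
ee_pos: [0.3664, -0.2773, 0.2562]
ee_rot: [-0.0, 0.993, 0.12, 0.0]
force: [1.5, -0.2, 0.7]
width: 0.032
```

```bash
python3 -c "
from h import *
go([.54,.165,.2],13.8)"
```

```text
t 0.78 tcp [ 0.3664 -0.2773  0.2562] hd 13.76 w 0.032 F [ 1.47 -0.16  0.71] Fplate [1.1  0.31 1.17] tip_plate [-329.3  -60.7   77.9] q [-0.74 -0.02  2.01  0.    1.15  0.59]
units [ 4.562 -6.472  0.938] turn -0.007
```

send_rows --pt "0.25 4.5 -6.4 0 0" --pt "0.25 4.5 -6.4 0 0" --pt "0.25 4.5 -6.4 0 0" --pt "0.25 4.5 -6.4 0 0" --pt "0.25 4.5 -6.4 0 0"

```text
time: 1.4
ee_pos: [0.4801, 0.0139, 0.2563]
ee_rot: [0.0, 0.993, 0.12, 0.0]
force: [0.6, -1.4, 0.2]
width: 0.0321
```

```bash
python3 -c "
from h import *
go([.54,.165,.2],13.8)"
```

```text
t 1.4 tcp [0.4801 0.0139 0.2563] hd 13.81 w 0.0321 F [ 0.59 -1.44  0.17] Fplate [ 0.66 -1.21  0.74] tip_plate [-261.6  241.5   36.4] q [-0.06  0.02  1.96 -0.    1.15  1.27]
units [ 1.57  -2.208  0.939] turn 0.001
```

send_rows --pt "0.25 1.5 -2.2 0.9 0" --pt "0.25 1.5 -2.2 0.9 0" --pt "0.25 1.5 -2.2 0.9 0" --pt "0.25 1.5 -2.2 0.9 0"

```text
time: 1.9
ee_pos: [0.535, 0.1638, 0.2004]
ee_rot: [-0.0, 0.993, 0.122, -0.001]
force: [-0.1, -1.7, 0.1]
width: 0.032
```

Run:
```python
from h import *
s,T,h=state()
im,d=ctrl.snapshot('wrist');cv2.imwrite('pics/w1.png',im[...,::-1]);p,R,t=cam('wrist',s);np.savez('w1.npz',im=im,d=d,R=R,t=t)
P=pts(d,p,R,t)
hs=cv2.cvtColor(im,cv2.COLOR_RGB2HSV)
m=((hs[...,1]<70)&(P[...,2]>.012)&(P[...,2]<.045)&(d>0)).astype(np.uint8)
near=np.hypot(P[...,0]-.54,P[...,1]-.165)<.1
m&=near.astype(np.uint8)
mt=m*(abs(P[...,2]-.02)<.006).astype(np.uint8)
print('top z',np.median(P[...,2][mt>0]))
Q=P[(m>0)&(P[...,2]>.030)];print('handle',len(Q),Q.mean(0),np.percentile(Q,[3,97],axis=0)); 
r=cv2.minAreaRect((Q[:,:2]*1000).astype(np.float32));print(r)
Q=P[m>0];print(cv2.minAreaRect((Q[:,:2]*1000).astype(np.float32)))
```

```text
t 1.9 tcp [0.535  0.1638 0.2004] hd 14.02 w 0.032 F [-0.11 -1.66  0.1 ] Fplate [ 0.07 -1.59  0.51] tip_plate [-209.1  384.8  -36.8] q [0.22 0.25 1.84 0.   1.06 1.54]
top z 0.022044614070083023
handle 783 [0.5412892  0.16601711 0.03764217] [[0.5225392  0.15637101 0.03478007]
 [0.55917311 0.17534947 0.03921679]]
((540.1605224609375, 165.59478759765625), (40.16590881347656, 15.640484809875488), 13.669870376586914)
((539.7586669921875, 165.78652954101562), (130.5423126220703, 80.26947021484375), 14.253841400146484)
```

View pics/w1.png

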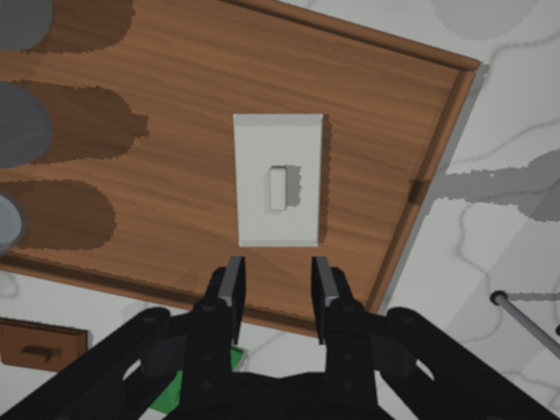

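The wrist view shows the white lid at (278,180), with its handle at (279,188) centred between the open fingers. It measures 130.5x80.3 mm and the handle 40x15.6 mm, which matches the listed lid.

```bash
python3 -c "
from h import *
go([.5402,.1657,.053],14)"
```

```text
t 1.95 tcp [0.535  0.1624 0.2011] hd 13.95 w 0.0323 F [ 0.21 -0.41  0.08] Fplate [ 0.22 -0.33  0.25] tip_plate [-209.2  383.5  -35.8] q [ 0.22  0.24  1.84 -0.    1.06  1.54]
units [ 0.105 -0.033  2.468] turn -0.009
```

send_rows --pt "0.25 0.1 -0.03 0.8 0" --pt "0.25 0.1 -0.03 1.6 0" --pt "0.25 0.1 -0.03 2.1 0" --pt "0.25 0.1 -0.03 2.1 0"

```text
time: 2.45
ee_pos: [0.5384, 0.1627, 0.0741]
ee_rot: [0.0, 0.993, 0.119, -0.003]
force: [0.1, 0.1, -0.4]
width: 0.0319
```

```bash
python3 -c "
from h import *
go([.5402,.1657,.053],14)"
```

```text
t 2.45 tcp [0.5384 0.1627 0.0741] hd 13.71 w 0.0319 F [ 0.14  0.14 -0.36] Fplate [ 0.24  0.09 -0.32] tip_plate [-158.6  358.  -149.5] q [ 0.22  0.43  1.89 -0.    0.83  1.55]
units [ 0.043 -0.042  0.352] turn -0.049
```

send_rows --pt "0.25 0.04 -0.04 0.2 -0.05" --pt "0.25 0.04 -0.04 0.35 -0.05" --pt "0.25 0.04 -0.04 0.35 -0.05" --pt "0.65 0.04 -0.04 0.35 -0.05" --pt "0.75 0.04 -0.04 0.35 -0.05"

```text
time: 3.08
ee_pos: [0.5433, 0.1676, 0.0559]
ee_rot: [0.0, 0.992, 0.123, 0.001]
force: [0.1, -0.6, 0.7]
width: 0.0152
```

send_rows --pt "1 0 0 0 0" --pt "1 0 0 0 0" --pt "1 0 0 0 0" --squeeze 25

```text
time: 3.45
ee_pos: [0.5433, 0.1677, 0.0559]
ee_rot: [0.0, 0.992, 0.123, 0.0]
force: [-1.4, -2.1, 6.0]
width: 0.0156
```

Run:
```python
from h import *
state()
im,d=ctrl.snapshot('wrist');cv2.imwrite('pics/w2.png',im[...,::-1])
```

```text
t 3.45 tcp [0.5433 0.1677 0.0559] hd 14.1 w 0.0156 F [-1.39 -2.12  5.98] Fplate [-3.25 -1.08  5.52] tip_plate [-147.7  360.1 -165.6] q [ 0.22  0.47  1.88 -0.    0.79  1.55]
```

View pics/w2.png

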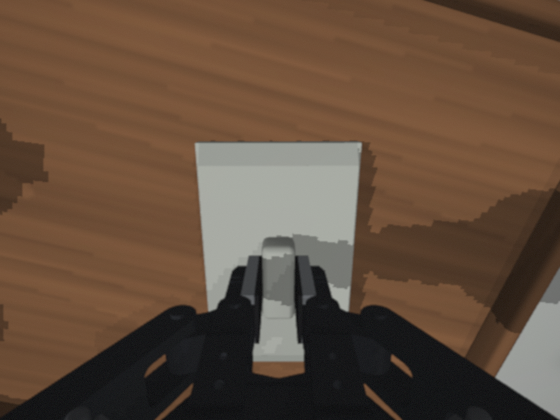

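The lid is gripped, with the handle between the pads at (278,275) and an opening of 15.6 mm. Now I lift it.

send_rows --pt "1 0 0 -0.1 0" --pt "1 0 0 -0.3 0" --pt "1 0 0 -0.9 0" --pt "1 0 0 -1.8 0" --pt "1 0 0 -2.6 0"

```text
time: 4.12
ee_pos: [0.5423, 0.1676, 0.2127]
ee_rot: [-0.0, 0.992, 0.123, -0.0]
force: [1.7, 0.4, -4.6]
width: 0.0155
```

send_rows --pt "1 0 0 -0.8 0" --pt "1 0 0 -0.8 0" --pt "1 0 0 -0.8 0"

```text
time: 4.5
ee_pos: [0.5414, 0.1673, 0.2577]
ee_rot: [0.0, 0.992, 0.123, -0.002]
force: [0.9, 0.3, -4.7]
width: 0.015
```

Run:
```python
from h import *
s,T,h=state()
im,d=ctrl.snapshot('wrist');cv2.imwrite('pics/w3.png',im[...,::-1]);p,R,t=cam('wrist',s)
P=pts(d,p,R,t);hs=cv2.cvtColor(im,cv2.COLOR_RGB2HSV)
L=(P-s['ee_pos'])@T
m=(hs[...,1]<70)&(d>0)&(L[...,2]>.02)&(L[...,2]<.06)&(im.min(2)>60)&(abs(L[...,0])<.09)&(abs(L[...,1])<.06)
Q=L[m];print(len(Q),np.percentile(Q,[1,50,99],axis=0).round(4))
m2=m&(L[...,0]>.025)&(L[...,0]<.05);Q=L[m2];A=np.c_[Q[:,:2],np.ones(len(Q))];print(np.linalg.lstsq(A,Q[:,2],rcond=None)[0])
```

```text
t 4.5 tcp [0.5414 0.1673 0.2577] hd 14.1 w 0.015 F [ 0.91  0.3  -4.7 ] Fplate [ 2.56 -0.5  -4.03] tip_plate [-225.1  401.4   16. ] q [0.22 0.2  1.77 0.   1.18 1.55]
22159 [[-0.0613 -0.0384  0.0254]
 [ 0.0291 -0.0006  0.0338]
 [ 0.0612  0.0376  0.0406]]
[-0.00289902  0.00059504  0.03383653]
```

View pics/w3.png

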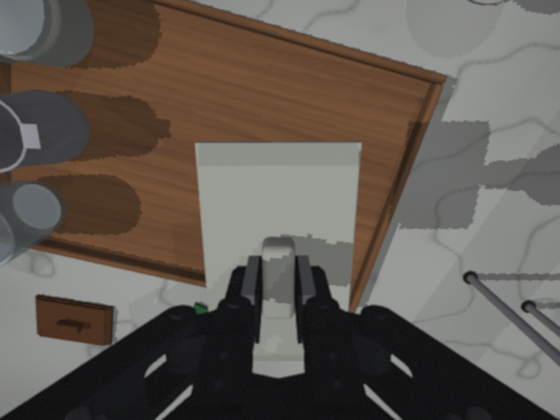

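The lid is held level and centred in the tool to within 1 mm, with its top 34 mm ahead of the TCP. The brown decoy and the green one at the left are untouched. Next I move over the plate.

```bash
cat >> h.py <<'E'
nP=Ro.from_euler('ZY',[phi,22],degrees=True).as_matrix()[:,2]
TCP1=p2w([-.150,.051,.009])+.0255*nP+np.array([0,0,.0213])
E
python3 -c "
from h import *
print(TCP1); go(TCP1+[0,0,.1],phi)"
```

```text
[ 0.54189385 -0.17577973  0.17000417]
t 4.55 tcp [0.5408 0.1671 0.2565] hd 14.09 w 0.0151 F [ 0.17 -0.7  -5.02] Fplate [ 2.13 -1.67 -4.29] tip_plate [-225.3  400.8   14.9] q [0.22 0.2  1.77 0.   1.18 1.55]
units [-1.376  5.548 -0.218] turn 3.649
```

send_rows --pt "1 -0.1 0.3 -0.2 0.3" --pt "1 -0.3 1 -0.2 0.9" --pt "1 -0.5 1.8 -0.2 1.6" --pt "1 -0.7 2.6 -0.2 2.3" --pt "1 -0.9 3.4 -0.2 3"

```text
time: 5.18
ee_pos: [0.5389, -0.0458, 0.2702]
ee_rot: [0.0, 0.999, -0.036, -0.001]
force: [0.6, -0.4, -4.4]
width: 0.0152
```

```bash
python3 -c "
from h import *
go(TCP1+[0,0,.1],phi)"
```

```text
t 5.17 tcp [ 0.5389 -0.0458  0.2702] hd -4.11 w 0.0152 F [ 0.64 -0.39 -4.39] Fplate [ 2.28 -1.15 -3.65] tip_plate [-205.3  200.2   84.6] q [-0.16  0.13  1.82 -0.    1.19  1.48]
units [0.204 2.157 0.003] turn 0.616
```

send_rows --pt "1 0.1 0.9 0 0.4" --pt "1 0.2 1.6 0 0.6" --pt "1 0.2 2.1 0 0.6" --pt "1 0.2 2.1 0 0.6" --pt "1 0.2 2.1 0 0.6"

```text
time: 5.8
ee_pos: [0.5426, -0.1699, 0.2702]
ee_rot: [-0.001, 0.998, -0.066, -0.001]
force: [-0.3, 0.1, -4.4]
width: 0.0149
```

Run:
```python
from h import *
go(TCP1+[0,0,.1],phi)
for n in ['wrist','top']:
    im,d=ctrl.snapshot(n);cv2.imwrite(f'pics/{n}4.png',im[...,::-1]);np.savez(f'{n}4.npz',im=im,d=d)
```

```text
t 5.8 tcp [ 0.5426 -0.1699  0.2702] hd -7.58 w 0.0149 F [-0.26  0.07 -4.39] Fplate [ 1.4  -0.91 -4.07] tip_plate [-186.3   82.6  119.7] q [-0.38  0.19  1.75  0.    1.2   1.32]
units [0.002 0.098 0.004] turn 0.036
```

View pics/wrist4.png

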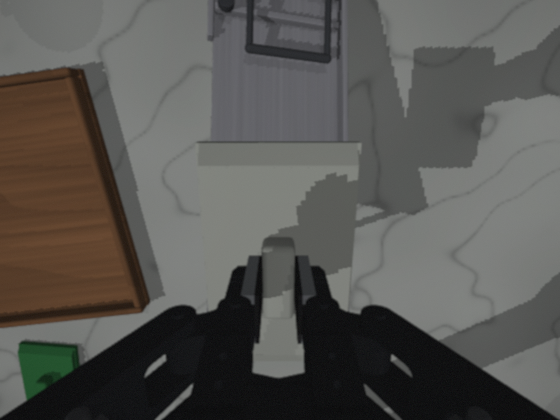

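View pics/top4.png

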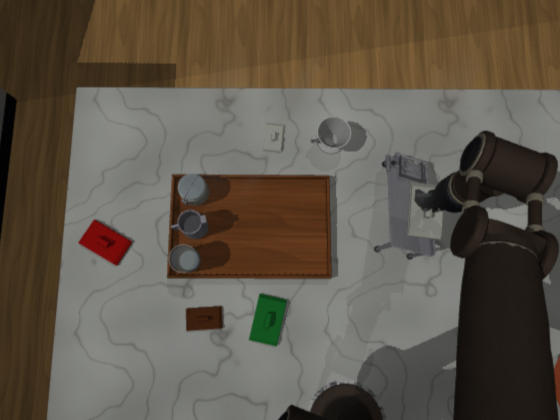

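The wrist view shows the plate ahead of the lid, with the clip bar at (290,52) and the fence at (345,100). I check the plate pose from this closer view.

Run:
```python
from h import *
s,T,h=state();z=np.load('wrist4.npz');d=z['d'];p,R,t=cam('wrist',s);P=pts(d,p,R,t)
L=(P-PO)@PR*1000
ok=(d>0)&(L[...,0]<60)&(L[...,0]>-150)&(L[...,1]>-12)&(L[...,1]<125)&(abs(L[...,2])<40)
pl=ok&(L[...,0]<-25)&(L[...,0]>-95)&(L[...,1]>15)&(L[...,1]<100)&(abs(L[...,2])<8)
Q=L[pl];print(len(Q),Q[:,2].mean());A=np.c_[Q[:,:2],np.ones(len(Q))];print('tilt',np.linalg.lstsq(A,Q[:,2],rcond=None)[0])
for a in (-80,-60,-40):
    s_=ok&(abs(L[...,0]-a)<4)
    for b in np.arange(-10,12,2): 
        k=s_&(abs(L[...,1]-b)<1); print(b,k.sum(),np.median(L[...,2][k]).round(1) if k.sum() else None,end='; ')
    k=s_&(abs(L[...,2])<4);print('ymax',np.percentile(L[...,1][k],[99.5]))
k=ok&(L[...,2]>9)&(L[...,0]<5)&(L[...,1]>25)&(L[...,1]<75);Q=L[k];print('bar',len(Q),np.percentile(Q,[5,50,95],axis=0).round(1))
```

```text
t 5.9 tcp [ 0.5431 -0.1692  0.2707] hd -7.48 w 0.0148 F [ 0.41 -1.12 -3.61] Fplate [ 1.87 -1.74 -2.82] tip_plate [-186.1   83.5  120.1] q [-0.38  0.19  1.75  0.    1.2   1.32]
6127 1.727930029402272
tilt [2.98881459e-03 6.05571050e-04 1.85833334e+00]
-10 0 None; -8 0 None; -6 0 None; -4 8 15.3; -2 20 15.7; 0 42 12.0; 2 36 6.5; 4 14 1.5; 6 10 1.8; 8 15 1.7; 10 17 1.5; ymax [115.13806567]
-10 0 None; -8 0 None; -6 0 None; -4 10 14.7; -2 17 15.8; 0 49 11.3; 2 37 2.9; 4 16 1.3; 6 18 1.8; 8 16 1.6; 10 19 1.7; ymax [115.55466482]
-10 0 None; -8 0 None; -6 0 None; -4 7 15.3; -2 17 15.7; 0 55 10.9; 2 31 5.0; 4 20 1.6; 6 18 1.7; 8 14 1.7; 10 18 1.9; ymax [115.09961211]
bar 568 [[-15.6  27.7  14.4]
 [-13.3  50.8  17.8]
 [ -9.2  72.5  19.4]]
```

send_rows --pt "1 0 0.1 0.2 0.05" --pt "1 0 0.1 0.5 0.05" --pt "1 0 0.1 0.9 0.05" --pt "1 0 0.1 1.05 0.05" --pt "1 0 0.1 1.05 0.05"

```text
time: 6.52
ee_pos: [0.5419, -0.1754, 0.2067]
ee_rot: [-0.001, 0.998, -0.068, -0.001]
force: [0.0, -0.8, -4.3]
width: 0.0153
```

```bash
python3 -c "
from h import *
go(TCP1,phi)"
```

```text
t 6.53 tcp [ 0.5419 -0.1754  0.2067] hd -7.79 w 0.0153 F [ 0.01 -0.83 -4.28] Fplate [ 1.72 -1.69 -3.64] tip_plate [-162.5   64.    63.5] q [-0.39  0.26  1.81  0.    1.08  1.32]
units [0.003 0.008 0.612] turn 0.002
```

send_rows --pt "1 0 0 0.05 0" --pt "1 0 0 0.1 0" --pt "1 0 0 0.15 0" --pt "1 0 0 0.2 0" --pt "1 0 0 0.25 0"

```text
time: 7.15
ee_pos: [0.5432, -0.1761, 0.1937]
ee_rot: [0.0, 0.998, -0.068, 0.001]
force: [1.5, -0.2, -0.4]
width: 0.015
```

send_rows --pt "1 0 0 0.03 0" --pt "1 0 0 0.06 0" --pt "1 0 0 0.09 0" --pt "1 0 0 0.12 0"

```text
time: 7.65
ee_pos: [0.5437, -0.1764, 0.1868]
ee_rot: [0.0, 0.998, -0.068, 0.001]
force: [3.4, -1.7, -0.1]
width: 0.0153
```

Run:
```python
from h import *
go(TCP1,phi)
im,d=ctrl.snapshot('side');cv2.imwrite('pics/s5.png',cv2.resize(im[110:200,250:385],None,fx=5,fy=5,interpolation=cv2.INTER_CUBIC)[...,::-1])
```

```text
t 7.65 tcp [ 0.5437 -0.1764  0.1868] hd -7.81 w 0.0153 F [ 3.4  -1.69 -0.11] Fplate [ 3.37 -0.9   1.48] tip_plate [-153.    59.2   46.5] q [-0.39  0.28  1.82 -0.    1.04  1.32]
units [-0.033 -0.007  0.279] turn -0.001
```

View pics/s5.png

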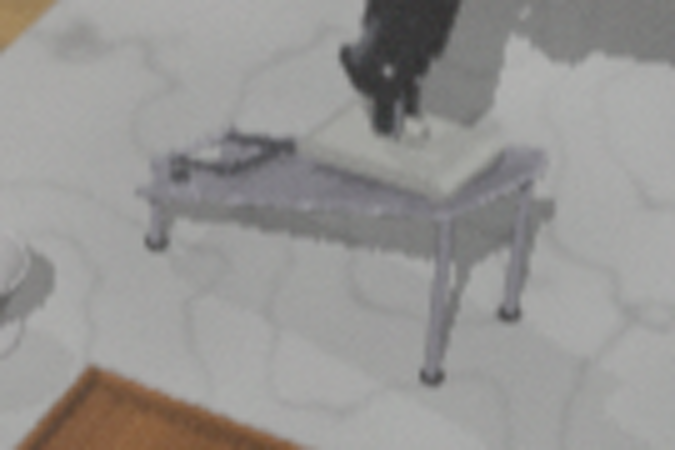

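The side crop shows the lid's uphill corner resting on the plate at about (440,195), with the lid starting to pitch in the grip. The force is about 4 N.

send_rows --pt "1 0 0 0.03 0" --pt "1 0 0 0.06 0" --pt "1 0 0 0.09 0" --pt "1 0 0 0.12 0" --pt "1 0 0 0.15 0"

```text
time: 8.32
ee_pos: [0.5425, -0.1757, 0.1768]
ee_rot: [-0.0, 0.998, -0.068, -0.0]
force: [1.2, -1.8, 0.1]
width: 0.0151
```

send_rows --pt "1 0 0 0.03 0" --pt "1 0 0 0.06 0" --pt "1 0 0 0.06 0"

```text
time: 8.7
ee_pos: [0.5425, -0.1757, 0.1732]
ee_rot: [-0.0, 0.998, -0.068, -0.0]
force: [2.3, -1.7, -1.1]
width: 0.0151
```

```bash
cat >> h.py <<'E'
def lidpose():
    s,T,h=state();im,d=ctrl.snapshot('wrist');p,R,t=cam('wrist',s);P=pts(d,p,R,t)
    L=(P-PO)@PR*1000; Lt=(P-s['ee_pos'])@T
    hs=cv2.cvtColor(im,cv2.COLOR_RGB2HSV)
    m=(hs[...,1]<70)&(d>0)&(Lt[...,0]>.025)&(Lt[...,0]<.1)&(abs(Lt[...,1])<.036)&(im.min(2)>95)&(L[...,2]>8)
    Q=L[m];A=np.c_[Q[:,:2],np.ones(len(Q))];w=np.ones(len(Q),bool)
    for _ in range(8):
        co=np.linalg.lstsq(A[w],Q[w,2],rcond=None)[0];e=Q[:,2]-A@co;w=abs(e)<max(.0015e3,1*e[w].std())
    print('lid top plane vs plate: pitch',np.degrees(np.arctan(co[0])).round(2),'roll',np.degrees(np.arctan(co[1])).round(2),'n',w.sum(),'xmax',np.percentile(Q[:,0],99.5).round(1),'y',np.percentile(Q[:,1],[.5,99.5]).round(1),'h at ctr',(co@[-150,50,1]).round(1))
    return im
E
python3 - <<'E'
from h import *
im=lidpose();cv2.imwrite('pics/w6.png',im[...,::-1]);go(TCP1,phi)
im,d=ctrl.snapshot('side');cv2.imwrite('pics/s6.png',cv2.resize(im[110:200,250:385],None,fx=5,fy=5,interpolation=cv2.INTER_CUBIC)[...,::-1])
E
```

```text
t 8.7 tcp [ 0.5425 -0.1757  0.1732] hd -7.81 w 0.0151 F [ 2.3  -1.74 -1.11] Fplate [ 2.75 -1.39  0.23] tip_plate [-149.2   56.8   33.5] q [-0.39  0.3   1.83  0.    1.01  1.32]
lid top plane vs plate: pitch 4.67 roll -6.72 n 4369 xmax -94.3 y [29.1 91.1] h at ctr 24.7
t 8.75 tcp [ 0.5425 -0.1757  0.1733] hd -7.81 w 0.0149 F [ 1.97  0.14 -0.74] Fplate [ 2.07  0.41 -0.06] tip_plate [-149.3   56.8   33.7] q [-0.39  0.3   1.83  0.    1.01  1.32]
units [-0.01   0.002  0.055] turn -0.001
```

View pics/s6.png

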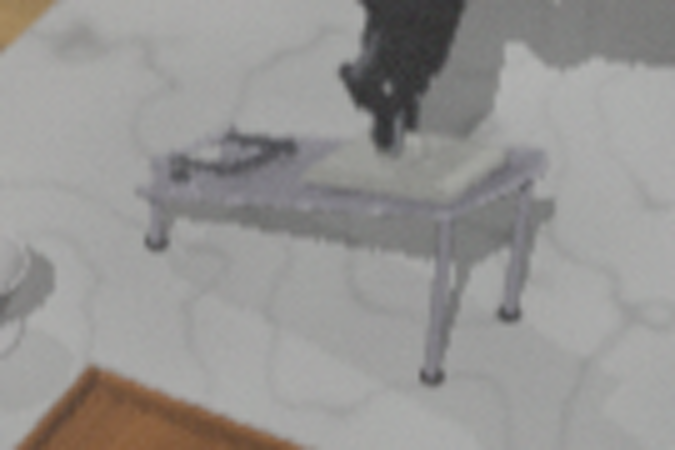

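View pics/w6.png

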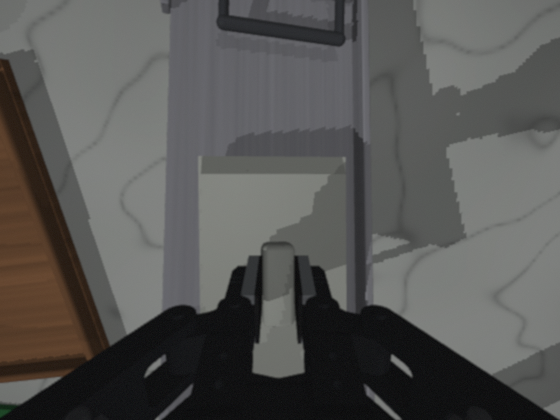

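Only about 5° of pitch remains, and the lid is over the plate clear of the fence. I keep lowering gently.

send_rows --pt "1 0 0 0.02 0" --pt "1 0 0 0.04 0" --pt "1 0 0 0.06 0" --pt "1 0 0 0.08 0"

```text
time: 9.3
ee_pos: [0.5427, -0.1759, 0.1686]
ee_rot: [-0.0, 0.998, -0.068, -0.0]
force: [2.4, -1.5, 0.1]
width: 0.0153
```

Run:
```python
from h import *
lidpose();go(TCP1,phi)
```

```text
t 9.3 tcp [ 0.5427 -0.1759  0.1686] hd -7.81 w 0.0153 F [ 2.38 -1.49  0.07] Fplate [ 2.35 -0.89  1.26] tip_plate [-147.3   55.8   29.5] q [-0.39  0.3   1.83  0.    1.    1.32]
lid top plane vs plate: pitch 1.02 roll -6.14 n 3922 xmax -98.2 y [26.4 89.4] h at ctr 20.1
t 9.35 tcp [ 0.5427 -0.1759  0.1684] hd -7.8 w 0.0146 F [ 2.3  -1.48 -1.09] Fplate [ 2.71 -1.14  0.18] tip_plate [-147.3   55.7   29.4] q [-0.39  0.3   1.83  0.    1.    1.32]
units [-0.013  0.    -0.026] turn -0.001
```

send_rows --pt "1 0 0.01 0.03 0" --pt "0.64 0 0.02 0.04 0" --pt "0.63 0 0.03 0.05 0" --pt "0.62 0 0.04 0.06 0" --pt "0.61 0 0.05 0.07 0"

```text
time: 9.98
ee_pos: [0.5418, -0.1787, 0.1639]
ee_rot: [-0.0, 0.998, -0.068, -0.001]
force: [0.8, -0.7, -1.4]
width: 0.0167
```

Run:
```python
from h import *
lidpose()
```

```text
t 9.97 tcp [ 0.5418 -0.1787  0.1639] hd -7.8 w 0.0167 F [ 0.82 -0.68 -1.35] Fplate [ 1.35 -0.75 -0.77] tip_plate [-146.1   51.8   25.7] q [-0.39  0.31  1.84 -0.    1.    1.31]
lid top plane vs plate: pitch -0.23 roll -0.95 n 3815 xmax -97.3 y [20.9 86. ] h at ctr 15.0
```

The lid is now flat on the plate, with residual pitch -0.2° and roll -1°. Now I release it.

send_rows --pt "0.58 0 0.01 0 0" --pt "0.54 0 0.02 0 0" --pt "0.48 0 0.02 -0.02 0" --pt "0.3 0 0.02 -0.1 0" --pt "0 0 0.02 -0.2 0"

```text
time: 10.65
ee_pos: [0.5421, -0.1799, 0.1768]
ee_rot: [-0.0, 0.998, -0.068, -0.0]
force: [-0.6, -0.5, -0.7]
width: 0.0428
```

send_rows --pt "0 0 0 -0.4 0" --pt "0 0 0 -0.8 0" --pt "0 0 0 -1 0" --pt "0 0 0 -1 0"

```text
time: 11.15
ee_pos: [0.5429, -0.1803, 0.2377]
ee_rot: [0.0, 0.998, -0.068, 0.001]
force: [-0.7, -0.8, -0.5]
width: 0.0423
```

Run:
```python
from h import *
s,T,h=state()
for n in ['wrist','side']:
    im,d=ctrl.snapshot(n);cv2.imwrite(f'pics/{n}7.png',im[...,::-1]);np.savez(f'{n}7.npz',im=im,d=d)
cv2.imwrite('pics/s7.png',cv2.resize(im[110:200,250:385],None,fx=5,fy=5,interpolation=cv2.INTER_CUBIC)[...,::-1])
z=np.load('wrist7.npz');im=z['im'];d=z['d'];p,R,t=cam('wrist',s);P=pts(d,p,R,t);L=(P-PO)@PR*1000
ok=(d>0)&(L[...,1]>-15)&(L[...,1]<120)&(L[...,0]>-245)&(L[...,0]<60)
hd=ok&(L[...,2]>25)&(L[...,2]<37)&(im.min(2)>80)&(L[...,0]<-25);Q=L[hd];print('handle',len(Q),Q.mean(0),cv2.minAreaRect(Q[:,:2].astype(np.float32)))
tp=ok&(L[...,2]>12)&(L[...,2]<18)&(im.min(2)>80);Q=L[tp];print('top',len(Q),np.percentile(Q,[1,50,99],axis=0).round(1))
```

```text
t 11.15 tcp [ 0.5429 -0.1803  0.2377] hd -7.8 w 0.0423 F [-0.67 -0.8  -0.46] Fplate [-0.34 -1.   -0.42] tip_plate [-172.5   66.    93.3] q [-0.4   0.22  1.78  0.    1.14  1.31]
handle 1139 [-73.52739686  40.91640382  29.61822979] ((-72.6869888305664, 40.43321990966797), (39.5323600769043, 15.59122371673584), 0.22400851547718048)
top 14015 [[-160.8   -4.3   12.5]
 [ -77.2   37.7   14.2]
 [  15.9   77.4   16. ]]
```

View pics/s7.png

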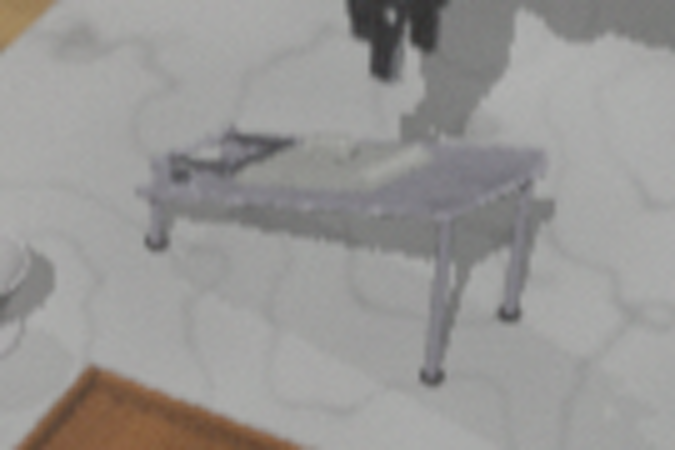

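View pics/wrist7.png

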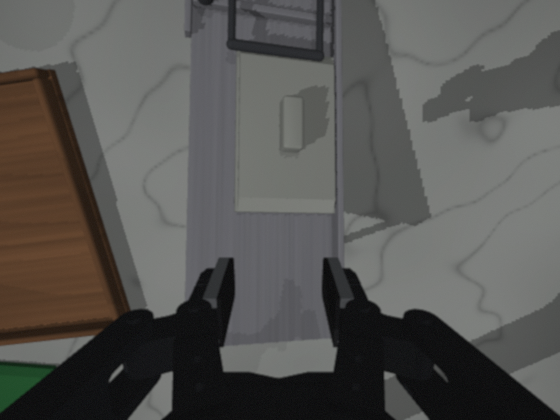

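The lid slid to the clip by itself. It is at about x -74, y 40, aligned within 0.2°, with its handle at (292,123) in the wrist view. Next I close the fingers and go in behind the handle's uphill end.

```bash
python3 -c "
from h import *
for tp in ([-118,40,50],[-118,40,22.5]): go(p2w(np.array(tp)/1e3)+[0,0,.025],phi)"
```

```text
t 11.25 tcp [ 0.5417 -0.1798  0.2358] hd -7.8 w 0.0425 F [ 0.34 -0.02 -0.21] Fplate [ 0.39  0.01 -0.07] tip_plate [-173.    65.8   90.9] q [-0.4   0.23  1.78  0.    1.14  1.31]
units [0.565 0.265 1.049] turn -0.001
t 11.25 tcp [ 0.5417 -0.1798  0.2358] hd -7.8 w 0.0425 F [ 0.34 -0.02 -0.21] Fplate [ 0.39  0.01 -0.07] tip_plate [-173.    65.8   90.9] q [-0.4   0.23  1.78  0.    1.14  1.31]
units [0.398 0.162 1.463] turn -0.001
```

send_rows --pt "1 0.4 0.16 0.2 0" --pt "1 0.4 0.16 0.5 0" --pt "1 0.4 0.16 0.8 0" --pt "1 0.4 0.16 0.95 0" --pt "1 0.4 0.16 0.95 0"

```text
time: 11.88
ee_pos: [0.5634, -0.1922, 0.1779]
ee_rot: [-0.001, 0.998, -0.068, -0.002]
force: [0.0, 1.1, -0.6]
width: 0.0002
```

```bash
python3 -c "
from h import *
go(p2w(np.array([-118,40,22.5])/1e3)+[0,0,.025],phi)"
```

```text
t 11.88 tcp [ 0.5634 -0.1922  0.1779] hd -7.8 w 0.0002 F [ 0.    1.07 -0.58] Fplate [ 0.09  0.9  -0.82] tip_plate [-129.8   46.6   49.2] q [-0.4   0.34  1.77  0.    1.04  1.3 ]
units [0.011 0.007 0.499] turn 0.0
```

send_rows --pt "1 0.01 0.01 0.15 0" --pt "1 0.01 0.01 0.3 0" --pt "1 0.01 0.01 0.42 0" --pt "1 0.01 0.01 0.48 0" --pt "1 0.01 0.01 0.48 0"

```text
time: 12.5
ee_pos: [0.565, -0.1934, 0.1503]
ee_rot: [-0.0, 0.998, -0.068, -0.0]
force: [-0.6, 0.5, -0.0]
width: -0.0003
```

Run:
```python
from h import *
s,T,h=state()
im,d=ctrl.snapshot('wrist');cv2.imwrite('pics/w8.png',im[...,::-1])
p,R,t=cam('wrist',s);P=pts(d,p,R,t);L=(P-PO)@PR*1000
ok=(d>0)&(L[...,1]>-15)&(L[...,1]<120)&(L[...,0]>-245)&(L[...,0]<60)
hd=ok&(L[...,2]>26)&(L[...,2]<35)&(im.min(2)>80)&(L[...,0]<-25);Q=L[hd];print('handle',len(Q),np.percentile(Q,[1,50,99],axis=0).round(1))
```

```text
t 12.5 tcp [ 0.565  -0.1934  0.1503] hd -7.81 w -0.0003 F [-0.59  0.45 -0.02] Fplate [-0.59  0.3  -0.33] tip_plate [-117.8   40.    25.1] q [-0.4   0.37  1.78  0.    0.99  1.3 ]
handle 2428 [[-109.5   32.7   26.8]
 [ -73.6   40.7   29.9]
 [ -54.1   47.6   31.7]]
```

View pics/w8.png

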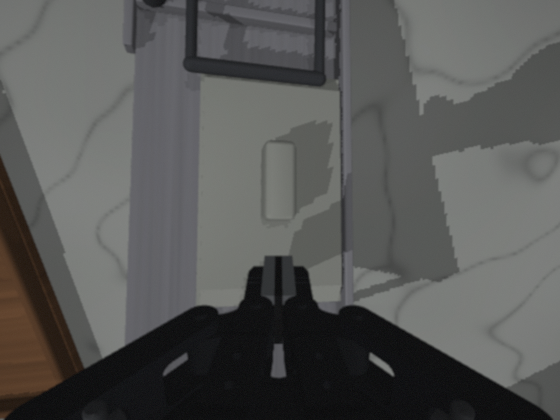

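The wrist view shows the closed fingertips at (279,270), directly uphill of the handle at (279,180) and clear of the lid top.

send_rows --pt "1 0 0 0.04 0" --pt "1 0.04 0 0.056 0" --pt "1 0.08 0 0.072 0" --pt "1 0.12 0 0.088 0" --pt "1 0.15 0 0.1 0"

```text
time: 13.18
ee_pos: [0.5743, -0.1948, 0.1446]
ee_rot: [0.0, 0.998, -0.068, 0.0]
force: [0.4, 0.4, 0.4]
width: -0.0003
```

```bash
python3 -c "
from h import *
state()"
```

```text
t 13.18 tcp [ 0.5743 -0.1948  0.1446] hd -7.8 w -0.0003 F [0.39 0.43 0.41] Fplate [0.15 0.58 0.38] tip_plate [-106.9   39.6   23.5] q [-0.4   0.4   1.76 -0.    0.98  1.31]
```

send_rows --pt "1 0.01 0 0.004 0" --pt "1 0.02 0 0.008 0" --pt "1 0.03 0 0.012 0" --pt "1 0.04 0 0.016 0" --pt "1 0.05 0 0.02 0"

```text
time: 13.8
ee_pos: [0.5771, -0.1951, 0.1435]
ee_rot: [-0.0, 0.998, -0.068, 0.0]
force: [0.7, -0.0, -0.3]
width: 0.0002
```

```bash
python3 -c "
from h import *
state()"
```

```text
t 13.8 tcp [ 0.5771 -0.1951  0.1435] hd -7.81 w 0.0002 F [ 0.69 -0.02 -0.34] Fplate [ 0.76  0.06 -0.07] tip_plate [-103.9   39.6   23.5] q [-0.4   0.4   1.75  0.    0.98  1.31]
```

send_rows --pt "1 0.01 0 0.004 0" --pt "1 0.02 0 0.008 0" --pt "1 0.03 0 0.012 0" --pt "1 0.04 0 0.016 0" --pt "1 0.05 0 0.02 0"

```text
time: 14.42
ee_pos: [0.5798, -0.1955, 0.1423]
ee_rot: [-0.0, 0.998, -0.068, -0.0]
force: [-1.4, -0.3, 1.2]
width: 0.0003
```

```bash
python3 -c "
from h import *
state()"
```

```text
t 14.43 tcp [ 0.5798 -0.1955  0.1423] hd -7.8 w 0.0003 F [-1.36 -0.26  1.18] Fplate [-1.66 -0.29  0.68] tip_plate [-100.9   39.5   23.4] q [-0.4   0.41  1.75 -0.    0.99  1.31]
```

send_rows --pt "1 0.01 0 0.004 0" --pt "1 0.02 0 0.008 0" --pt "1 0.03 0 0.012 0" --pt "1 0.04 0 0.016 0"

```text
time: 14.92
ee_pos: [0.5805, -0.1956, 0.142]
ee_rot: [-0.0, 0.998, -0.068, -0.003]
force: [-7.9, 0.9, 9.4]
width: 0.0003
```

```bash
python3 -c "
from h import *
state()"
```

```text
t 14.93 tcp [ 0.5805 -0.1956  0.142 ] hd -7.78 w 0.0003 F [-7.87  0.88  9.41] Fplate [-10.86   1.11   5.66] tip_plate [-100.3   39.5   23.3] q [-0.4   0.41  1.74 -0.    0.99  1.31]
```

send_rows --pt "1 0.005 0 0 0" --pt "1 0.01 0 0 0" --pt "1 0.015 0 0.002 0"

```text
time: 15.3
ee_pos: [0.581, -0.1957, 0.1418]
ee_rot: [-0.0, 0.998, -0.068, -0.003]
force: [-8.7, 1.7, 8.9]
width: -0.0003
```

```bash
python3 -c "
from h import *
state()"
```

```text
t 15.3 tcp [ 0.581  -0.1957  0.1418] hd -7.78 w -0.0003 F [-8.67  1.69  8.93] Fplate [-11.53   1.61   4.73] tip_plate [-99.8  39.5  23.3] q [-0.4   0.42  1.74 -0.    0.99  1.31]
```

send_rows --pt "1 0.01 0 0.003 0" --pt "1 0.02 0 0.006 0" --pt "1 0.03 0 0.01 0"

```text
time: 15.68
ee_pos: [0.5825, -0.1959, 0.1411]
ee_rot: [-0.0, 0.998, -0.068, -0.003]
force: [-8.6, 1.9, 10.2]
width: 0.0001
```

```bash
python3 -c "
from h import *
state()"
```

```text
t 15.68 tcp [ 0.5825 -0.1959  0.1411] hd -7.78 w 0.0001 F [-8.61  1.95 10.19] Fplate [-11.97   2.13   5.82] tip_plate [-98.1  39.5  23.3] q [-0.39  0.42  1.74 -0.    0.99  1.31]
```

send_rows --pt "1 0.01 0 0.004 0" --pt "1 0.02 0 0.008 0" --pt "1 0.03 0 0.012 0" --pt "1 0.04 0 0.016 0" --pt "1 0.05 0 0.02 0"

```text
time: 16.3
ee_pos: [0.5878, -0.1966, 0.1391]
ee_rot: [-0.0, 0.998, -0.068, -0.0]
force: [-2.8, 0.2, 1.5]
width: -0.0
```

```bash
python3 -c "
from h import *
state()"
```

```text
t 16.3 tcp [ 0.5878 -0.1966  0.1391] hd -7.8 w -0.0 F [-2.82  0.23  1.5 ] Fplate [-3.18 -0.08  0.35] tip_plate [-92.3  39.5  23.4] q [-0.39  0.43  1.73 -0.    0.99  1.31]
```

send_rows --pt "1 0.01 0 0.004 0" --pt "1 0.02 0 0.008 0" --pt "1 0.03 0 0.012 0" --pt "1 0.04 0 0.016 0"

```text
time: 16.8
ee_pos: [0.5903, -0.1969, 0.1382]
ee_rot: [-0.0, 0.998, -0.068, -0.0]
force: [-4.4, -0.4, 0.8]
width: 0.0001
```

```bash
python3 -c "
from h import *
state()"
```

```text
t 16.8 tcp [ 0.5903 -0.1969  0.1382] hd -7.8 w 0.0001 F [-4.45 -0.41  0.79] Fplate [-4.33 -1.19 -0.65] tip_plate [-89.6  39.6  23.5] q [-0.39  0.43  1.72 -0.    0.99  1.32]
```

send_rows --pt "1 0.01 0 0.004 0" --pt "1 0.02 0 0.008 0" --pt "1 0.03 0 0.012 0" --pt "1 0.04 0 0.016 0" --pt "1 0.05 0 0.02 0"

```text
time: 17.42
ee_pos: [0.5933, -0.1973, 0.1371]
ee_rot: [-0.0, 0.998, -0.068, -0.0]
force: [-3.9, 1.0, -1.2]
width: 0.0003
```

send_rows --pt "1 0.01 0 0.004 0" --pt "1 0.02 0 0.008 0" --pt "1 0.03 0 0.012 0" --pt "1 0.04 0 0.016 0" --pt "1 0.05 0 0.02 0"

```text
time: 18.05
ee_pos: [0.5963, -0.1977, 0.1359]
ee_rot: [-0.0, 0.998, -0.068, -0.0]
force: [-4.1, -0.5, -0.7]
width: 0.0003
```

```bash
python3 -c "
from h import *
state()"
```

```text
t 18.05 tcp [ 0.5963 -0.1977  0.1359] hd -7.8 w 0.0003 F [-4.14 -0.51 -0.75] Fplate [-3.46 -1.53 -1.91] tip_plate [-83.1  39.7  23.7] q [-0.39  0.45  1.71  0.    0.99  1.32]
```

Run:
```python
from h import *
im,d=ctrl.snapshot('wrist');cv2.imwrite('pics/w9.png',im[...,::-1])
```

```text
(no output)
```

View pics/w9.png

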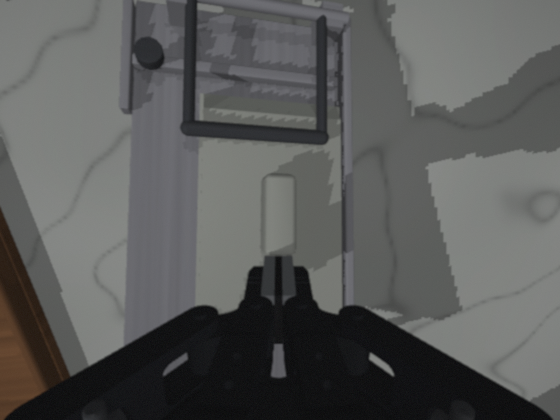

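The lid's downhill end is at row ~93, and the stop bar is ahead of it at rows ~68-83. That leaves roughly 6-9 mm to go.

send_rows --pt "1 0.01 0 0.004 0" --pt "1 0.02 0 0.008 0" --pt "1 0.03 0 0.012 0" --pt "1 0.04 0 0.016 0"

```text
time: 18.6
ee_pos: [0.5988, -0.1981, 0.135]
ee_rot: [-0.0, 0.998, -0.068, -0.0]
force: [-3.7, -0.3, -0.9]
width: 0.0004
```

```bash
python3 -c "
from h import *
state()"
```

```text
t 18.6 tcp [ 0.5988 -0.1981  0.135 ] hd -7.81 w 0.0004 F [-3.66 -0.29 -0.87] Fplate [-3.   -1.25 -1.91] tip_plate [-80.5  39.6  23.8] q [-0.39  0.45  1.7   0.    0.99  1.32]
```

send_rows --pt "1 0.008 0 0.003 0" --pt "1 0.016 0 0.006 0" --pt "1 0.024 0 0.01 0"

```text
time: 18.98
ee_pos: [0.6002, -0.1983, 0.1345]
ee_rot: [0.0, 0.998, -0.068, 0.0]
force: [-3.5, 0.6, -0.8]
width: 0.0002
```

```bash
python3 -c "
from h import *
state()"
```

```text
t 18.98 tcp [ 0.6002 -0.1983  0.1345] hd -7.81 w 0.0002 F [-3.51  0.61 -0.82] Fplate [-3.   -0.35 -2.07] tip_plate [-78.9  39.6  23.9] q [-0.39  0.45  1.7  -0.    0.99  1.32]
```

send_rows --pt "1 0.008 0 0.008 0" --pt "1 0.016 0 0.014 0" --pt "1 0.024 0 0.018 0"

```text
time: 19.35
ee_pos: [0.6019, -0.1986, 0.1337]
ee_rot: [0.0, 0.998, -0.068, 0.0]
force: [-3.6, 0.7, 0.4]
width: 0.0003
```

```bash
python3 -c "
from h import *
state()"
```

```text
t 19.35 tcp [ 0.6019 -0.1986  0.1337] hd -7.8 w 0.0003 F [-3.64  0.67  0.35] Fplate [-3.56 -0.07 -1.07] tip_plate [-77.   39.5  23.8] q [-0.39  0.46  1.7  -0.    0.99  1.32]
```

send_rows --pt "1 0.008 0 0.005 0" --pt "1 0.016 0 0.01 0" --pt "1 0.024 0 0.014 0"

```text
time: 19.73
ee_pos: [0.6034, -0.1988, 0.1329]
ee_rot: [0.0, 0.998, -0.068, 0.0]
force: [-2.8, -0.1, 1.3]
width: 0.0
```

```bash
python3 -c "
from h import *
state()"
```

```text
t 19.73 tcp [ 0.6034 -0.1988  0.1329] hd -7.81 w 0.0 F [-2.82 -0.09  1.27] Fplate [-3.06 -0.43  0.23] tip_plate [-75.3  39.5  23.7] q [-0.39  0.46  1.69  0.    0.99  1.32]
```

send_rows --pt "1 0.008 0 0.003 0" --pt "1 0.016 0 0.006 0" --pt "1 0.024 0 0.01 0"

```text
time: 20.1
ee_pos: [0.6048, -0.199, 0.1323]
ee_rot: [0.0, 0.998, -0.068, 0.0]
force: [-3.4, -0.0, 3.8]
width: -0.0001
```

```bash
python3 -c "
from h import *
state()"
```

```text
t 20.1 tcp [ 0.6048 -0.199   0.1323] hd -7.8 w -0.0001 F [-3.37 -0.05  3.76] Fplate [-4.5   0.01  2.29] tip_plate [-73.8  39.5  23.6] q [-0.39  0.46  1.69  0.    0.99  1.32]
```

send_rows --pt "1 0.008 0 0.003 0" --pt "1 0.016 0 0.006 0" --pt "1 0.024 0 0.01 0"

```text
time: 20.48
ee_pos: [0.6062, -0.1992, 0.1316]
ee_rot: [0.0, 0.998, -0.068, 0.0]
force: [-2.8, -0.1, 3.5]
width: -0.0001
```

```bash
python3 -c "
from h import *
state()"
```

```text
t 20.48 tcp [ 0.6062 -0.1992  0.1316] hd -7.8 w -0.0001 F [-2.79 -0.07  3.55] Fplate [-3.88  0.07  2.3 ] tip_plate [-72.2  39.5  23.5] q [-0.39  0.47  1.69  0.    0.99  1.32]
```

send_rows --pt "1 0.007 0 0.003 0" --pt "1 0.014 0 0.005 0" --pt "1 0.021 0 0.008 0"

```text
time: 20.85
ee_pos: [0.6072, -0.1994, 0.1312]
ee_rot: [0.0, 0.998, -0.068, -0.0]
force: [-4.9, -0.5, 6.2]
width: -0.0
```

```bash
python3 -c "
from h import *
state()"
```

```text
t 20.85 tcp [ 0.6072 -0.1994  0.1312] hd -7.81 w -0.0 F [-4.86 -0.5   6.17] Fplate [-6.71 -0.23  4.1 ] tip_plate [-71.1  39.5  23.5] q [-0.39  0.47  1.68 -0.    0.99  1.32]
```

send_rows --pt "1 0.007 0 0.003 0" --pt "1 0.014 0 0.005 0"

```text
time: 21.1
ee_pos: [0.6073, -0.1994, 0.1311]
ee_rot: [-0.0, 0.998, -0.068, -0.001]
force: [-6.7, 0.3, 8.9]
width: 0.0002
```

```bash
python3 -c "
from h import *
state()"
```

```text
t 21.1 tcp [ 0.6073 -0.1994  0.1311] hd -7.8 w 0.0002 F [-6.74  0.33  8.85] Fplate [-9.55  0.7   5.68] tip_plate [-71.   39.5  23.4] q [-0.39  0.47  1.68 -0.    0.99  1.32]
```

The tip stalls at x -71.0 and the force is rising, so the stop has been felt. I press a little more, in small increments.

send_rows --pt "1 0.007 0 0.001 0" --pt "1 0.014 0 0.003 0" --pt "1 0.014 0 0.003 0"

```text
time: 21.48
ee_pos: [0.6074, -0.1994, 0.1311]
ee_rot: [-0.0, 0.998, -0.068, -0.002]
force: [-7.2, 0.3, 10.3]
width: 0.0
```

```bash
python3 -c "
from h import *
state()"
```

```text
t 21.48 tcp [ 0.6074 -0.1994  0.1311] hd -7.79 w 0.0 F [-7.22  0.31 10.28] Fplate [-10.52   0.88   6.81] tip_plate [-71.   39.5  23.4] q [-0.38  0.47  1.68 -0.    0.99  1.32]
```

send_rows --pt "1 0.01 0 0.001 0" --pt "1 0.02 0 0.002 0" --pt "1 0.02 0 0.002 0"

```text
time: 21.85
ee_pos: [0.6076, -0.1994, 0.131]
ee_rot: [-0.0, 0.998, -0.068, -0.003]
force: [-10.2, 1.5, 11.6]
width: -0.0001
```

```bash
python3 -c "
from h import *
state()"
```

```text
t 21.85 tcp [ 0.6076 -0.1994  0.131 ] hd -7.78 w -0.0001 F [-10.15   1.53  11.59] Fplate [-13.86   1.68   6.69] tip_plate [-70.9  39.5  23.4] q [-0.38  0.47  1.68 -0.    1.    1.32]
```

send_rows --pt "1 0.01 0 0.001 0" --pt "1 0.015 0 0.002 0" --pt "1 0.015 0 0.002 0"

```text
time: 22.22
ee_pos: [0.6077, -0.1994, 0.1311]
ee_rot: [-0.0, 0.998, -0.068, -0.004]
force: [-12.7, 1.1, 14.5]
width: 0.0
```

Run:
```python
from h import *
s,T,h=state()
im,d=ctrl.snapshot('wrist');cv2.imwrite('pics/w10.png',im[...,::-1])
p,R,t=cam('wrist',s);P=pts(d,p,R,t);L=(P-PO)@PR*1000
ok=(d>0)&(L[...,1]>-15)&(L[...,1]<120)&(L[...,0]>-245)&(L[...,0]<60)
hd=ok&(L[...,2]>26)&(L[...,2]<35)&(im.min(2)>80)&(L[...,0]<-15)&(L[...,0]>-66);Q=L[hd];print('handle',len(Q),np.percentile(Q,[1,50,99],axis=0).round(1),cv2.minAreaRect(Q[:,:2].astype(np.float32)))
```

```text
t 22.23 tcp [ 0.6077 -0.1994  0.1311] hd -7.77 w 0.0 F [-12.67   1.12  14.51] Fplate [-17.22   1.36   8.61] tip_plate [-70.8  39.5  23.5] q [-0.38  0.48  1.68 -0.    1.    1.32]
handle 2560 [[-62.1  32.   26.6]
 [-43.4  40.5  29.9]
 [-24.2  47.6  31.5]] ((-43.86991882324219, 39.80073165893555), (16.796457290649414, 42.395713806152344), 87.9155044555664)
```

View pics/w10.png

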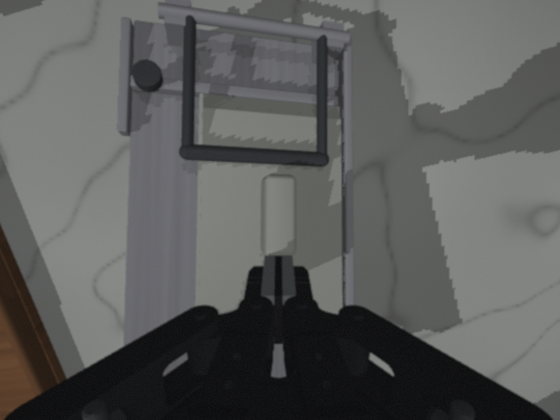

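The lid's end now meets the stop bar at row ~95, and the handle is at x -44, y 40. The push is 17 N and well seated. I back off gently.

send_rows --pt "1 -0.02 0 -0.01 0" --pt "1 -0.05 0 -0.03 0" --pt "1 -0.1 0 -0.06 0" --pt "1 -0.2 0 -0.12 0" --pt "1 -0.3 0 -0.3 0"

```text
time: 22.9
ee_pos: [0.5925, -0.197, 0.1478]
ee_rot: [-0.0, 0.998, -0.068, -0.0]
force: [-0.5, -0.1, -0.2]
width: 0.0
```

send_rows --pt "1 -0.1 0 -0.6 0" --pt "1 -0.4 0 -1.2 0" --pt "1 -0.7 0 -1.5 0" --pt "1 -0.7 0 -1.5 0" --pt "1 -0.7 0 -1.5 0"

```text
time: 23.52
ee_pos: [0.5516, -0.1916, 0.238]
ee_rot: [0.0, 0.998, -0.068, 0.0]
force: [0.3, -0.4, -1.1]
width: 0.0003
```

Run:
```python
from h import *
s,T,h=state()
im,d=ctrl.snapshot('wrist');cv2.imwrite('pics/w11.png',im[...,::-1])
p,R,t=cam('wrist',s);P=pts(d,p,R,t);L=(P-PO)@PR*1000
ok=(d>0)&(L[...,1]>-15)&(L[...,1]<120)&(L[...,0]>-245)&(L[...,0]<60)
hd=ok&(L[...,2]>26)&(L[...,2]<35)&(im.min(2)>80)&(L[...,0]<-20);Q=L[hd];print('handle',len(Q),np.percentile(Q,[1,50,99],axis=0).round(1),cv2.minAreaRect(Q[:,:2].astype(np.float32)))
tp=ok&(L[...,2]>11)&(L[...,2]<17)&(im.min(2)>80)&(L[...,0]<-24)&(L[...,1]>3)
Q=L[tp];A=np.c_[Q[:,:2],np.ones(len(Q))];print('tilt',np.degrees(np.linalg.lstsq(A,Q[:,2],rcond=None)[0][:2]),np.percentile(Q,[1,50,99],axis=0).round(1),cv2.minAreaRect(Q[:,:2].astype(np.float32)))
im,d=ctrl.snapshot('top');cv2.imwrite('pics/t11.png',im[...,::-1])
```

```text
t 23.52 tcp [ 0.5516 -0.1916  0.238 ] hd -7.81 w 0.0003 F [ 0.32 -0.36 -1.15] Fplate [ 0.77 -0.51 -0.83] tip_plate [-163.2   57.2   99.4] q [-0.41  0.25  1.75  0.    1.14  1.3 ]
handle 1080 [[-62.6  32.3  26.7]
 [-44.3  40.5  29.9]
 [-24.6  47.7  31.5]] ((-43.358638763427734, 40.056907653808594), (15.929793357849121, 39.50770568847656), 89.89628601074219)
tilt [0.59143613 0.05497041] [[-102.7    3.8   11.4]
 [ -68.9   46.3   14.1]
 [ -24.9   77.4   15.7]] ((-64.98954772949219, 40.482486724853516), (74.90686798095703, 81.9233627319336), 89.95964050292969)
```

View pics/w11.png

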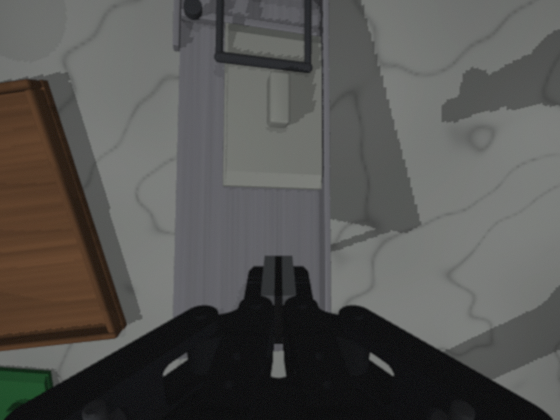

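View pics/t11.png

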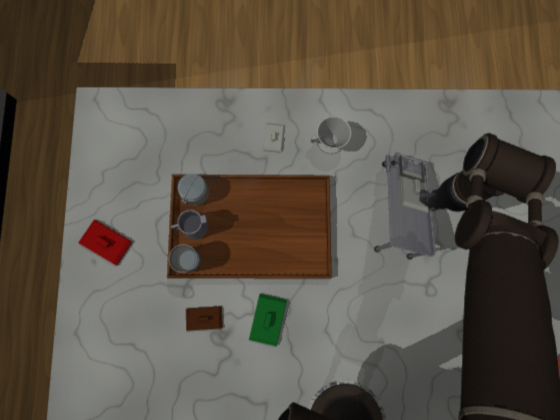

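The wrist view shows the lid under the clip along the fence, with its handle at (278,100). It sits at x about -44, y 40, with yaw 0.1°. The top view shows everything else where it was and the gripper clear.

```bash
python3 -c "
from station import ctrl
print(ctrl.hand_in())"
```

```text
the job is handed in; nothing more can be done
None
```

The lid is fully home against the end stop, lying along the side fence under the clip. I handed the job in at about 23.6 s, with the gripper clear of everything. The hand-in gave no verdict.

- **Lay-down:** I gripped the lid by its handle and laid it flat on the upper plate at about x -150. I let it pitch and roll in the grip onto the slope, and contact forces stayed at about 4 N. It was within about 1° of flat before I let go.
- **Slide:** It slid by itself to the clip and stopped at about x -74, y 40, with a yaw of 0.2°.
- **Push home:** I pushed it on down with the closed fingertips behind the handle. It took about 12 N to get under the clip and 3–5 N after that, until it stalled at the stop. I pressed to about 17 N along the slope, then backed off gently. While pressing, the fingers also put about 9 N onto the plate, within the stand's limit.
- **Last checks:** The lid sits at about x -44, y 40, with a yaw of 0.1°, and it did not spring back. The mug, jug, canister, dripper and look-alike lids look unmoved in the top view.
- **Small disagreements:** The wrist camera put the plate surface about 1.7 mm higher than the top camera did. The lid position worked out from the fingertips (about -46) and the one seen in the pictures (about -44) differ by 2 mm. Both are within the calibration error and inside the home range.

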